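Stop the pot mixer, wedge its sprung keeper open and take the pot out

TASK

Switch the mixer off by setting its toggle upright to the centre position. Then push the orange wedge fully home into the slot between the mixer's fixed wall and the sprung keeper, so that the wedge alone holds the keeper clear of the lid; draw the red-lidded pot out of the leaning cup and set it down gently, upright, in the middle of the blue mat. Leave the wedge in its place, the switch off and the other things on the bench where they stand.

Things in the scene. Friction and masses are not known exactly. Their poses are not given: they have to be found in the camera images.
- mixer: Pot mixer, fixed. Origin on the bench; x points from its open front to its rear, y to its left, z up. Base plate 12 mm thick, x = -60 to 100, y = -105 to 90 mm. White motor housing x = 62 to 98, y = -103 to 23, top z = 136 mm. A white cup leans 35 deg from vertical to the front (axis (-0.574, 0, 0.819) in this frame) and holds the pot. The slot for the wedge runs along x, left of the cup.
- keeper (a joint): Sideways slide of the keeper, m: 0 shut, positive to the mixer's +y, up to 0.022. A spring shuts it at once if nothing holds it (2 N at 0, 5 N at 0.016). Its red hook bar bars the pot's lid, which is free from 0.009. The entered wedge opens it to 0.016. Its steel carriage stands on the base: x = -39 to -5, top z = 42 mm, front end rounded, slot face y = 52 mm when shut.
- keeper_tip (a point): Free end of the keeper's red hook bar (18 mm wide, 6 mm thick) over the lid; moves with the keeper. The bar runs along the mixer's y from here to a post 45 mm farther left, whose top is 115 mm above the bench.
- toggle (a joint): Forward-off-reverse toggle on the grey pod right of the cup, rad: 0 upright = off, positive leans to the mixer's +x (forward), negative to -x (reverse), range -0.45 to 0.45. It starts on forward. Its pivot is stiff: it stays where it is left (about 1 N at its tip moves it). Off is within 5 deg of upright.
- toggle_pivot (a point): Pivot of the toggle, on top of its pod (pod 60 x 44 mm, top 58 mm above the bench). The lever is 56 mm long from here: steel rod 10 mm across, its upper 22 mm a black knob 14 mm across.
- cup_floor (a point): Centre of the cup's inner floor, on the cup's axis; the pot's base stands on it. Cup 56 mm across outside, 48 mm inside, its rim 30 mm along the axis from this point.
- wedge_mid (a point): Centre of the orange wedge, 150 long (x) x 28 wide (y) x 40 mm high (z), 0.1 kg, lying as it is to be slid in; 20 mm above its underside. x points to the thin tip. The side y = -14 is straight all along (goes along the fixed wall); the side y = +14 is parallel from the blunt, ribbed end x = -75 to x = 14, then tapers to the 5 mm thick tip at x = 75. Pushing it in takes about 10 N.
- wedge_seat (a point): Slot floor (on the base plate, 12 mm above the bench) at the face of the fixed aluminium wall, beside the middle of the keeper's carriage; axes as the mixer's. Wall: 24 mm ahead to 30 mm behind this point in x, top z = 38 mm, front end rounded; slot open at both ends. Pushed home, the wedge's centre is 0 (-12 to 18) mm in x, 14 mm in y and 20 mm in z from here, its x along the mixer's.
- pot_mid (a point): Specimen pot with red lid, 65 mm tall; this point is on its axis half-way up (32.5 mm above its base), its z axis points to the lid. Body 44 mm across, lid 49 mm across and 15 mm tall (50 to 65 mm above the base). About 75 g. It starts in the cup.
- mat_top (a point): Centre of the top of the blue mat, 100 x 100 x 5 mm, fixed on the bench.
- yellow_pot: Bystander: specimen pot with yellow lid, 49 mm across, 65 mm tall; origin under its centre.
- white_pot: Bystander: specimen pot with white lid, 49 mm across, 65 mm tall; origin under its centre.
- mouse: Bystander: black computer mouse, 112 x 57 x 39 mm; origin under its centre.
- timer: Bystander: white bench timer, 32 x 66 x 67 mm; origin under its centre.
- dropper: Bystander: brown dropper bottle, 28 mm across, 100 mm tall; origin under its centre.

How it is judged:
On the way, in this order (a step that is already met when the one before it is completed fails the run):
1. the toggle is upright at off (value of joint toggle between -0.09 and 0.09 rad and contact force between each of the arm, the fingers and anything else below 0.3 N), for 0.1 s.
2. the wedge alone holds the keeper open: the robot touches nothing (value of joint keeper above 0.0105 m and x of wedge_mid in the frame of mixer above -0.045 m and y of wedge_mid in the frame of mixer between 0.035 and 0.075 m and contact force between each of the arm, the fingers and anything else below 0.3 N), for 0.2 s.
3. the pot is out of the cup (distance between pot_mid and cup_floor above 0.075 m), for 0.1 s.
At the end, for the whole second after the job is handed in: The toggle is within 5 deg of upright (off); the wedge stands in the slot and holds the keeper open by more than 10.5 mm; the red-lidded pot stands upright (within 5 deg) on the blue mat, its centre within 30 mm of the mat's centre (value of joint toggle between -0.09 and 0.09 rad and value of joint keeper above 0.0105 m and x of wedge_mid in the frame of mixer above -0.045 m and y of wedge_mid in the frame of mixer between 0.035 and 0.075 m and horizontal distance between pot_mid and mat_top below 0.03 m and angle between pot_mid's own z axis and vertical below 0.1 rad and z of pot_mid in the frame of mat_top below 0.037 m); the robot touches nothing.
It fails at once if the pot is slammed or dropped on the mat (more than 40 N) (contact force between red_pot and mat above 40 N).
It fails at once if a bystander (yellow-lidded pot, white-lidded pot, mouse, timer or dropper bottle) is moved by more than 20 mm (distance of any of yellow_pot, white_pot, mouse, timer, dropper from where it was at the start of the episode above 0.02 m).
It also fails if it takes over 69 s, if anything falls off the work surface, if the arm or the gripper's body presses on something with over 40 N, if the wrist force passes 120 N, or if a joint passes its speed limit or range.

ROBOT

A 7-joint arm with a two-finger parallel gripper is mounted at the origin on a cart in front of the work surface, level with it; the furniture and walls round the work are solid. World frame = base frame: x ahead of the robot, y to its left, z up, the work surface at z = 0. Lengths are in m, angles in rad, forces in N, time in s.
With the tool pointing down it reaches from about 0.425 to 0.875 m from the base axis. Payload 8.4 kg.
Tool frame: the origin (TCP) lies at the very end of the fingers, on their centre line; the grasp point (between the pads) lies 19 mm behind it; z points along the fingers, x is the direction in which the jaws open and shut, and the axes are right-handed (so a half turn about z gives the same grasp; the last joint's range is limited). The gripper opens to 85 mm and grips with 20 to 120 N. Pads are 22 mm wide; open, the fingers measure 114 mm over their backs; the gripper's body (76 mm by 85 mm) begins 54 mm behind the grasp point. The pads swing forward as they close: fully open they stand 13 mm farther back than shut.
Start: joints at [1.15, 0.333, 0.04, 1.465, -0.013, 1.343, -0.059], TCP at [0.206, -0.617, 0.231] pointing down, gripper open.
Joint ranges: [-2.58, 2.58], [-0.38, 2.09], [-1.3, 1.39], [0.25, 2.4], [-1.5, 4.64], [0.08, 2.09], [-2.65, 2.65]. Speed limits (rad/s): [2.22, 2.22, 2.79, 2.79, 3.14, 3.14, 3.14].

INTERFACE

Orientations are given as a unit quaternion [x, y, z, w].
In Python, from plant import env, imaging, spotter, status gives the robot as it stands. The module is installed in compiled form; this text tells all that it offers. Calls block until the motion is done:
- env.move_to(position, orientation): joint-space move of the TCP to a pose.
- env.movel(position, ori=None, max_speed=0.15): straight line of the TCP; ori=None keeps the orientation; max_speed is the mean speed in m/s.
- env.move_joints(angles): joint-space move.
- env.open_gripper() and env.grab(force=None): open the fingers fully, or close them until they stop; force is the grip in N (None keeps the last).
- env.pause(seconds).
- env.inverse_kinematics(position, orientation): joint angles nearest the present ones, or None.
- imaging.get_image(name): name is "scene" or "top"; returns a dict with "image" (384x512x3 uint8, red, green, blue), "range_z" (384x512 float32, m along the optical axis (not along the pixel's ray), 0 where there is no reading), "fx", "fy", "cx", "cy" (pixels), "pose" (4x4, takes a point from camera to world coordinates). Camera axes: x right, y down, z forward; pixel columns grow to the right and rows downward; lengths in m; the calibration is good to about 2 mm. A picture is of the moment at which its call begins.
A pose or a line that the arm cannot do raises env.IKError and nothing moves.
- env.sign_off(): hands the job in, once; it reports no verdict.
Trained networks look in a picture, given as the dict that the camera call returned (one of the last four; its "shot" number tells which), for a name from the list of things; names that differ only in an ending like _2 or _b are one class to them, and where a whole thing is asked for, a point or a joint stands for the part that bears it (a point fixed in the world has none). Each returns a list of dicts, best first, with "conf" (0 to 1); they miss things now and then, are a little off and sometimes report something else, mostly with a low value. They report only what shows in the picture. A call takes as long as a camera call.
- spotter.recognise(picture, name): "point" ([x, y, z] in m, in the coordinates of the camera as it stood for that picture, good to about 4 mm: the middle of the surface that is visible of it).
- spotter.outline_of(picture, name): "region" (384x512 bool, what is visible of it).
- spotter.mark_of(picture, name): "point" ([x, y, z] in m, in the coordinates of the camera as it stood for that picture, good to about 4 mm: a listed point, or the origin of a listed thing).
Readings, each from a call of its own:
- status.get_time_s(): time.
- status.get_q(): joint angles.
- status.get_qvel(): joint speeds.
- status.get_joint_efforts(): joint torques, N m.
- status.get_tcp_pos(): TCP position.
- status.get_tcp_rot(): TCP orientation.
- status.get_wrist_force(): force on the tool from outside, world axes, zero at the start.
- status.get_torque(): the same for the moment, N m.
- status.get_grip_width(): finger opening in m.
Only numpy, scipy, OpenCV 4.12 (cv2) and the standard library are available. Lean on these libraries where they do the work, as an engineer would, in place of code of your own. Each camera call takes 0.05 s, during which the arm holds its last target.

## Working session

There is one attempt and no reset: what is moved stays moved. The work goes in short steps, each a Python script; the robot and the scene stay as the last script left them, time stands still between calls to the robot, and variables do not carry over. Pictures are saved under pics/ and viewed, and the job is handed in when it is done.

```bash
mkdir -p pics; cat > h.py <<'E'
import numpy as np, cv2
from plant import env, imaging, spotter, status
def w(pic,p): 
    return (pic["pose"]@np.append(p,1))[:3]
def save(pic,n,crop=None,s=1):
    im=pic["image"][:,:,::-1]
    if crop: im=im[crop[1]:crop[3],crop[0]:crop[2]]
    if s!=1: im=cv2.resize(im,None,fx=s,fy=s,interpolation=cv2.INTER_CUBIC)
    cv2.imwrite("pics/"+n,im)
def px(pic,P):
    c=np.linalg.inv(pic["pose"])@np.append(P,1)
    return c[0]/c[2]*pic["fx"]+pic["cx"],c[1]/c[2]*pic["fy"]+pic["cy"]
def cloud(pic):
    z=pic["range_z"];v,u=np.indices(z.shape)
    P=np.stack([(u-pic["cx"])/pic["fx"]*z,(v-pic["cy"])/pic["fy"]*z,z,np.ones_like(z)],-1)@pic["pose"].T
    P[z==0]=np.nan
    return P[...,:3]
E
python3 - <<'E'
from h import *
names="mixer keeper_tip toggle_pivot cup_floor wedge_mid wedge_seat pot_mid mat_top yellow_pot white_pot mouse timer dropper".split()
for c in("scene","top"):
    p=imaging.get_image(c); save(p,c+"0.png"); print(c,p["pose"].round(3).tolist(),p["fx"])
    np.savez(c+"0.npz",**{k:p[k] for k in p})
    for n in names:
        r=spotter.mark_of(p,n)
        print(n,[(w(p,x["point"]).round(3).tolist(),[round(t) for t in px(p,w(p,x["point"]))],round(x["conf"],2)) for x in r[:3]])
print(status.get_time_s())
E
```

```text
scene [[-0.799, -0.404, 0.446, 0.006], [-0.602, 0.549, -0.58, 0.47], [-0.011, -0.732, -0.681, 0.88], [0.0, 0.0, 0.0, 1.0]] 446.22047189137334
mixer [([0.624, -0.222, -0.002], [230, 189], 0.94), ([0.623, -0.222, 0.074], [230, 169], 0.72)]
keeper_tip [([0.606, -0.203, 0.105], [230, 167], 0.55)]
toggle_pivot [([0.604, -0.301, 0.054], [253, 162], 0.83), ([0.622, -0.22, -0.001], [231, 190], 0.24)]
cup_floor [([0.642, -0.225, 0.047], [225, 173], 0.96)]
wedge_mid [([0.433, -0.103, 0.015], [259, 242], 0.9)]
wedge_seat [([0.609, -0.185, 0.01], [226, 196], 0.96)]
pot_mid [([0.622, -0.221, 0.073], [230, 170], 0.57), ([0.454, -0.286, 0.003], [293, 200], 0.46)]
mat_top [([0.308, -0.365, 0.001], [353, 207], 0.66)]
yellow_pot []
white_pot [([0.336, -0.145, -0.001], [301, 254], 0.9)]
mouse [([0.308, -0.25, -0.005], [332, 234], 0.78)]
timer [([0.312, -0.362, -0.001], [351, 207], 0.75)]
dropper []
top [[0.015, -0.993, 0.117, 0.406], [-1.0, -0.016, -0.012, -0.193], [0.014, -0.117, -0.993, 1.081], [0.0, 0.0, 0.0, 1.0]] 466.92981345749837
mixer [([0.623, -0.219, -0.004], [251, 157], 0.64)]
keeper_tip [([0.609, -0.203, 0.106], [245, 153], 0.8)]
toggle_pivot [([0.618, -0.223, 0.073], [254, 153], 0.72), ([0.611, -0.303, 0.059], [290, 157], 0.66), ([0.312, -0.36, -0.003], [311, 292], 0.44)]
cup_floor [([0.645, -0.227, 0.048], [255, 143], 0.82), ([0.62, -0.225, 0.074], [255, 151], 0.46)]
wedge_mid [([0.43, -0.101, 0.022], [198, 238], 0.55)]
wedge_seat [([0.611, -0.177, 0.008], [233, 161], 0.91)]
pot_mid [([0.621, -0.225, 0.075], [255, 151], 0.86)]
mat_top [([0.452, -0.294, 0.003], [283, 230], 0.8)]
yellow_pot [([0.701, -0.039, 0.001], [176, 123], 0.78), ([0.624, -0.22, -0.002], [251, 157], 0.66)]
white_pot [([0.334, -0.153, 0.0], [220, 281], 0.97)]
mouse [([0.31, -0.248, 0.001], [262, 292], 0.81)]
timer [([0.312, -0.361, -0.002], [312, 292], 0.91)]
dropper [([0.644, -0.038, 0.002], [174, 146], 0.63)]
1.4
```

View pics/scene0.png

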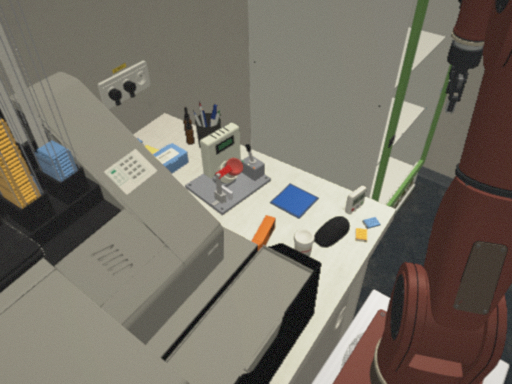

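View pics/top0.png

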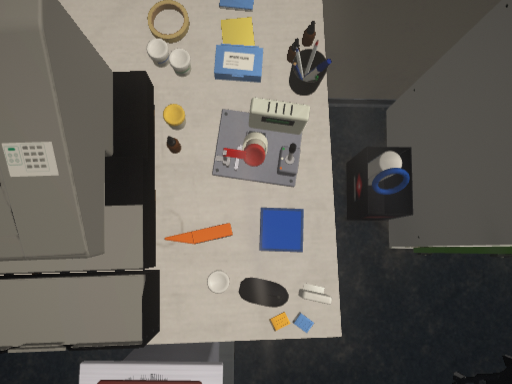

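```bash
python3 - <<'E'
import numpy as np,cv2
for n,c in(("top",(150,90,340,290)),("scene",(150,90,340,280))):
    im=np.load(n+"0.npz")["image"][c[1]:c[3],c[0]:c[2],::-1]
    cv2.imwrite(f"pics/{n}0z.png",cv2.resize(im,None,fx=3,fy=3,interpolation=cv2.INTER_CUBIC))
E
```

```text
(no output)
```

View pics/top0z.png

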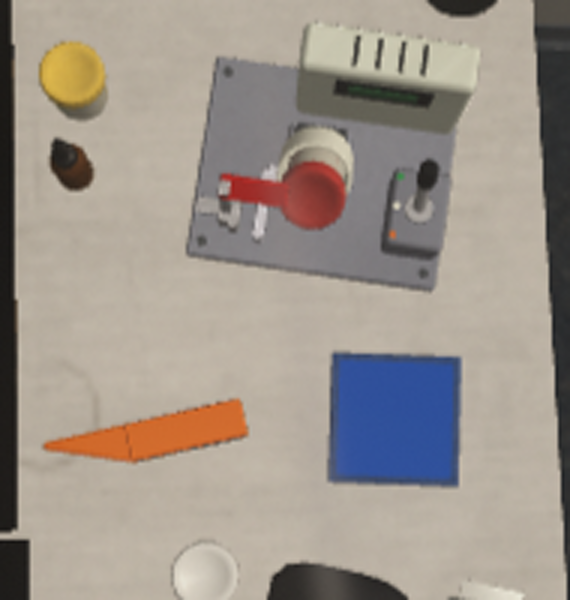

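View pics/scene0z.png

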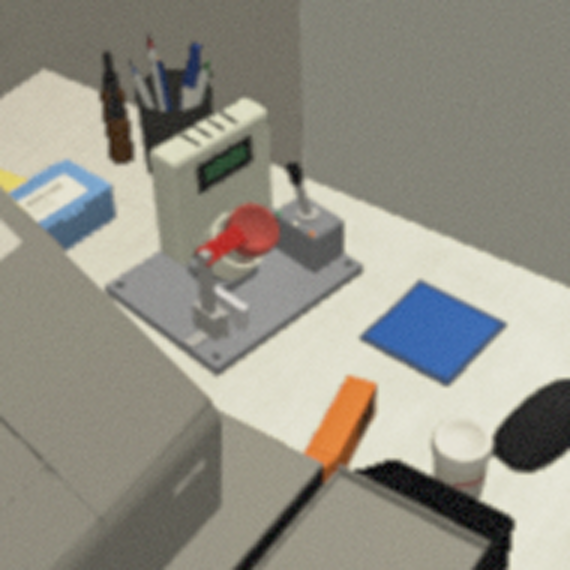

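The toggle knob shows at top (290,150), leaning forward. The wedge lies at (165–231, 225–243) with its tip to the left. The pot is at (255,150) with the red hook bar on its left, and the mat is at (282,230). Next I'll refine the yaw angles and positions from depth.

```bash
python3 - <<'E'
from h import *
T=dict(np.load("top0.npz"));S=dict(np.load("scene0.npz"))
P=cloud(T)
# fresh pictures for outline
p=imaging.get_image("top");s=imaging.get_image("scene")
def rect(m,lo,hi,pic=p):
    C=cloud(pic);m=m&(C[...,2]>lo)&(C[...,2]<hi)
    q=C[m]; r=cv2.minAreaRect((q[:,:2]*1000).astype(np.float32)); return q,r
for n,lo,hi in(("wedge_mid",.03,.05),("mat_top",-.005,.015),("toggle_pivot",.045,.068),("toggle_pivot",.08,.13),("pot_mid",.05,.2),("keeper_tip",.09,.13)):
  for pic,nm in((p,"top"),(s,"scene")):
    r=spotter.outline_of(pic,n)
    for x in r[:2]:
        q,rr=rect(x["region"],lo,hi,pic)
        if len(q)>5: print(n,nm,round(x["conf"],2),len(q),q.mean(0).round(4),"rect c",np.round(rr[0],1),"size",np.round(rr[1],1),"ang",round(rr[2],1), cv2.boxPoints(rr).round(0).tolist())
r=spotter.outline_of(p,"mixer")
for x in r[:2]:
    for lo,hi in((.004,.02),(.12,.15)):
        q,rr=rect(x["region"],lo,hi); print("mixer",round(x["conf"],2),lo,len(q),np.round(rr[0],1),np.round(rr[1],1),round(rr[2],1),cv2.boxPoints(rr).round(0).tolist())
C=cloud(p)
print("bench z",np.nanmedian(C[200:220,240:255,2]))
for row in(110,150,180,210,250,300):
    print(row,[(c,C[row,c].round(2).tolist()) for c in(100,120,140,150,156,165)])
q=C[130:175,230:300]; print(status.get_time_s())
E
```

```text
wedge_mid top 0.84 707 [ 0.4379 -0.1138  0.0393] rect c [ 434.7 -104.5] size [ 29.1 145.1] ang 13.8 [[403.0, -37.0], [438.0, -178.0], [466.0, -171.0], [431.0, -31.0]]
wedge_mid scene 0.95 355 [ 0.4371 -0.125   0.0381] rect c [ 437.4 -125.1] size [ 29.6 103.7] ang 15.0 [[410.0, -79.0], [437.0, -179.0], [465.0, -171.0], [438.0, -71.0]]
mat_top top 0.96 1870 [ 0.453  -0.2904  0.0045] rect c [ 453.5 -291.5] size [102.5 100.6] ang 88.7 [[402.0, -342.0], [503.0, -344.0], [505.0, -242.0], [404.0, -239.0]]
mat_top scene 0.72 948 [ 0.4498 -0.2878  0.0035] rect c [ 453.  -292.2] size [110.2 103.8] ang 89.1 [[400.0, -346.0], [504.0, -348.0], [506.0, -238.0], [402.0, -236.0]]
toggle_pivot top 0.91 679 [ 0.6257 -0.2844  0.0571] rect c [ 636.4 -244.2] size [167.  102.6] ang 81.5 [[573.0, -319.0], [675.0, -334.0], [699.0, -169.0], [598.0, -154.0]]
toggle_pivot scene 0.7 575 [ 0.6381 -0.2628  0.056 ] rect c [ 649.2 -247.5] size [167.7 130.6] ang 78.6 [[569.0, -317.0], [697.0, -343.0], [730.0, -178.0], [602.0, -152.0]]
toggle_pivot top 0.91 724 [ 0.6526 -0.2443  0.1056] rect c [ 646.8 -244.2] size [1
[... 1843 characters left out ...]
.01, -0.0]), (165, [0.64, -0.02, 0.0])]
180 [(100, [0.53, 0.07, 0.2]), (120, [0.54, 0.05, 0.15]), (140, [0.54, 0.01, 0.15]), (150, [0.55, 0.0, 0.07]), (156, [0.56, 0.0, -0.0]), (165, [0.56, -0.02, 0.0])]
210 [(100, [0.48, 0.07, 0.19]), (120, [0.48, 0.04, 0.15]), (140, [0.48, 0.0, 0.16]), (150, [0.49, -0.0, 0.08]), (156, [0.49, -0.0, -0.0]), (165, [0.49, -0.02, -0.0])]
250 [(100, [0.4, 0.07, 0.2]), (120, [0.4, 0.04, 0.15]), (140, [0.4, 0.0, 0.15]), (150, [0.4, -0.0, 0.08]), (156, [0.4, -0.0, -0.0]), (165, [0.4, -0.02, -0.0])]
300 [(100, [0.3, 0.08, 0.15]), (120, [0.3, 0.04, 0.15]), (140, [0.3, -0.0, 0.14]), (150, [0.3, -0.02, 0.11]), (156, [0.29, -0.02, 0.05]), (165, [0.29, -0.03, 0.0])]
2.15
```

```bash
cat >> h.py <<'E'
from scipy.spatial.transform import Rotation as Ro
YAW=np.radians(-7.5);O=np.array([.6243,-.2228,0])
RM=Ro.from_euler('z',YAW).as_matrix()
def M(x,y,z): return O+RM@np.array([x,y,z])
def toM(P): return (np.asarray(P)-O)@RM
def quat(z,x):  # tool axes in world
    z=np.array(z,float);z/=np.linalg.norm(z);x=np.array(x,float);x-=z*(x@z);x/=np.linalg.norm(x)
    return Ro.from_matrix(np.stack([x,np.cross(z,x),z],1)).as_quat()
E
python3 - <<'E'
from h import *
for n in("top","scene"):
    T=dict(np.load(n+"0.npz"));C=toM(cloud(T));
    m=(abs(C[...,2]-.058)<.006)&(C[...,0]>-.06)&(C[...,0]<.05)&(C[...,1]<-.04)&(C[...,1]>-.12)
    q=C[m];r=cv2.minAreaRect((q[:,:2]*1000).astype(np.float32));print(n,len(q),np.percentile(q,[2,98],axis=0).round(4).tolist(),r, np.median(q[:,2]))
    m=(C[...,2]>.07)&(C[...,0]>-.06)&(C[...,0]<.05)&(C[...,1]<-.04)&(C[...,1]>-.12)
    q=C[m]
    for a in np.arange(.07,.12,.01):
        k=q[(q[:,2]>=a)&(q[:,2]<a+.01)]
        if len(k):print(round(a,2),len(k),k.mean(0).round(4))
print(toM([.604,-.301,.054]),toM([.611,-.303,.059]))
E
```

```text
top 432 [[-0.0358, -0.1014, 0.0531], [0.0204, -0.06, 0.0624]] ((-6.942277908325195, -80.94854736328125), (43.547569274902344, 59.811519622802734), 89.63260650634766) 0.05708494703900668
0.07 13 [-0.0034 -0.0807  0.0751]
0.08 10 [ 0.0005 -0.0798  0.0848]
0.09 18 [ 0.0042 -0.0798  0.0963]
0.1 25 [ 0.0095 -0.08    0.1066]
0.11 14 [ 0.012  -0.0816  0.1114]
scene 183 [[-0.0372, -0.0999, 0.0527], [0.019, -0.0588, 0.0614]] ((-9.26652717590332, -78.71400451660156), (44.180049896240234, 59.59563064575195), 89.34664916992188) 0.056258703067337705
0.07 12 [-0.004  -0.079   0.0752]
0.08 11 [ 0.0006 -0.0794  0.084 ]
0.09 19 [ 0.0039 -0.0792  0.0954]
0.1 18 [ 0.0087 -0.0782  0.1055]
0.11 2 [ 0.0081 -0.0791  0.1101]
[-0.00991918 -0.08018067  0.054     ] [-0.00271802 -0.08124988  0.059     ]
```

```bash
python3 - <<'E'
from h import *
q0=np.array(status.get_q());print(status.get_tcp_rot(), status.get_tcp_pos())
def t(n,p,z,x):
    for s in(1,-1):
        j=env.inverse_kinematics(list(p),list(quat(z,s*np.array(x))));print(n,s,None if j is None else np.round(j,2))
mx=RM[:,0];my=RM[:,1];U=np.array([0,0,1.])
t("tog",M(-.01,-.08,.085),-U,mx)
wy=np.radians(104);wx=np.array([np.cos(wy),np.sin(wy),0]);wyv=np.array([-wx[1],wx[0],0])
for a in(0,15,25):
    s,c=np.sin(np.radians(a)),np.cos(np.radians(a))
    t(f"wp{a}",np.array([.434,-.102,.02])-wx*.055,-c*U+s*wx,wyv)
    t(f"wi{a}",M(-.15,.054,.03),-c*U+s*mx,my)
    t(f"wh{a}",M(-.08,.054,.03),-c*U+s*mx,my)
ax=-.574*mx+.819*U; cf=M(.0195,0,.0475)
t("pot",cf+.038*ax,-ax,.819*mx+.574*U)
t("potout",cf+.13*ax,-ax,.819*mx+.574*U)
for y in (0,45,90,135): t(f"mat{y}",np.array([.453,-.2905,.05]),-U,[np.cos(np.radians(y)),np.sin(np.radians(y)),0])
E
```

```text
[ 8.11255093e-01 -5.84692376e-01 -1.54098592e-05 -5.14544892e-06] [ 0.20556463 -0.61660779  0.23131231]
tog 1 [ 0.66  0.52 -0.36  1.54  0.2   1.12  0.13]
tog -1 [-0.37  0.84  1.21  1.6  -0.81  1.28 -2.3 ]
wp0 1 [-0.79  0.48  1.23  2.14 -0.58  0.92 -2.12]
wp0 -1 [ 0.68  0.25 -0.48  2.08  0.15  0.85  0.36]
wi0 1 [ 0.74  0.31 -0.59  2.    0.22  0.9   1.47]
wi0 -1 [ 0.53  0.27 -0.36  2.01  0.12  0.88 -1.59]
wh0 1 [ 0.67  0.43 -0.56  1.83  0.28  0.95  1.43]
wh0 -1 [ 0.47  0.39 -0.32  1.84  0.15  0.93 -1.62]
wp15 1 [ 0.5   0.33 -0.12  1.97 -0.2   1.   -2.39]
wp15 -1 [ 0.8   0.37 -0.46  1.96 -0.06  1.    0.64]
wi15 1 [ 0.74  0.14 -0.53  2.21  0.09  0.55  1.6 ]
wi15 -1 [ 0.64  0.13 -0.43  2.22  0.05  0.54 -1.52]
wh15 1 [ 0.7   0.27 -0.53  2.06  0.22  0.59  1.48]
wh15 -1 [ 0.53  0.25 -0.34  2.07  0.12  0.58 -1.58]
wp25 1 [ 0.54  0.43 -0.07  1.88 -0.33  1.14 -2.24]
wp25 -1 [ 0.87  0.47 -0.46  1.87 -0.15  1.12  0.75]
wi25 1 [ 0.69  0.06 -0.45  2.36 -0.09  0.3   1.77]
wi25 -1 [ 0.71  0.06 -0.46  2.36 -0.09  0.3  -1.37]
wh25 1 [ 0.68  0.2  -0.48  2.21  0.15  0.33  1.54]
wh25 -1 [ 0.59  0.19 -0.38  2.21  0.08  0.32 -1.55]
pot 1 [ 0.72  0.22 -0.41  2.12 -0.17  0.22  0.37]
pot -1 [ 0.44  0.2  -0.1   2.13 -0.46  0.23 -2.51]
potout 1 [ 0.71 -0.   -0.34  2.17 -0.36  0.4   0.54]
potout -1 [ 0.69 -0.   -0.32  2.17 -0.36  0.4  -2.6 ]
mat0 1 [ 0.81  0.31 -0.37  1.92  0.14  0.94  0.37]
mat0 -1 [-0.47  0.59  1.22  1.97 -0.64  1.05 -2.09]
mat45 1 [ 0.86  0.31 -0.42  1.91  0.16  0.94  1.15]
mat45 -1 [ 0.58  0.28 -0.1   1.93  0.04  0.93 -1.9 ]
mat90 1 [ 0.93  0.33 -0.51  1.91  0.19  0.95  1.9 ]
mat90 -1 [ 0.65  0.29 -0.18  1.93  0.06  0.93 -1.14]
mat135 1 [ 1.38  0.52 -1.09  1.89  0.53  1.06  2.43]
mat135 -1 [ 0.73  0.3  -0.28  1.92  0.1   0.94 -0.38]
```

```bash
python3 - <<'E'
from h import *
mx=RM[:,0];U=np.array([0,0,1.]);q=quat(-U,mx)
env.move_to(list(M(-.008,-.08,.19)),list(q))
env.movel(list(M(-.008,-.08,.086)),None,.15)
env.grab(20); print(status.get_grip_width(),status.get_wrist_force(),toM(status.get_tcp_pos()))
env.open_gripper();env.pause(.15)
env.movel(list(M(-.008,-.08,.19)),None,.2)
for n in("top","scene"):
    p=imaging.get_image(n);save(p,n+"1.png",(190,90,340,240),4);C=toM(cloud(p))
    m=(C[...,2]>.07)&(C[...,2]<.13)&(C[...,0]>-.04)&(C[...,0]<.04)&(C[...,1]<-.06)&(C[...,1]>-.1);k=C[m]
    for a in np.arange(.07,.12,.01):
        j=k[(k[:,2]>=a)&(k[:,2]<a+.01)]
        if len(j):print(n,round(a,2),len(j),j.mean(0).round(4))
print(status.get_time_s())
E
```

```text
0.013318933130499271 [2.60909202 0.7544814  3.50674194] [-0.00748051 -0.079974    0.08655218]
scene 0.07 8 [-0.0106 -0.0774  0.0757]
scene 0.08 7 [-0.0101 -0.0775  0.0845]
scene 0.09 11 [-0.0105 -0.0772  0.0947]
scene 0.1 16 [-0.0113 -0.078   0.1047]
scene 0.11 12 [-0.009  -0.0805  0.1112]
7.1083
```

View pics/scene1.png

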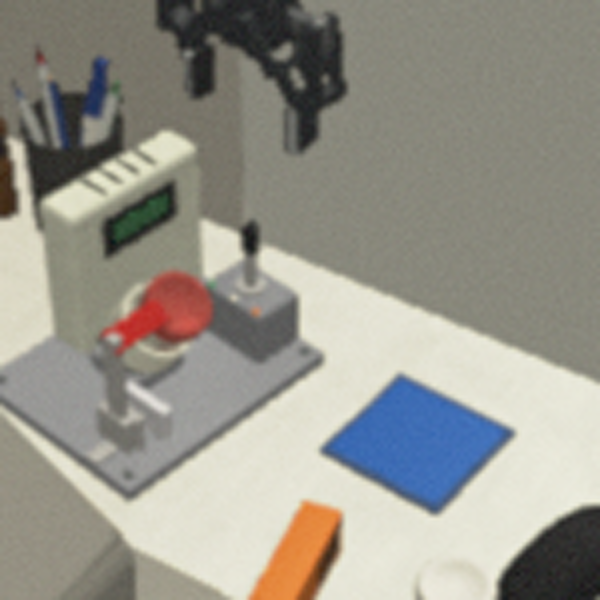

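```bash
python3 - <<'E'
from h import *
mx=RM[:,0];my=RM[:,1];U=np.array([0,0,1.])
g=.056
for a in(0,5,8,12,15):
    s,c=np.sin(np.radians(a)),np.cos(np.radians(a))
    for sg in(1,-1):
      q=quat(-c*U+s*mx,sg*my)
      for cx in(-.15,-.14,-.022):
        for z in (.02,.08):
          tp=M(cx-g+.019*s,.0555,z)
          j=env.inverse_kinematics(list(tp),list(q));print(a,sg,cx,z,None if j is None else np.round(j,2))
E
```

```text
0 1 -0.15 0.02 [ 0.85  0.23 -0.67  2.13  0.19  0.84  1.5 ]
0 1 -0.15 0.08 [ 0.88  0.13 -0.68  2.08  0.1   0.97  1.58]
0 1 -0.14 0.02 [ 0.84  0.25 -0.67  2.11  0.21  0.85  1.48]
0 1 -0.14 0.08 [ 0.87  0.15 -0.68  2.06  0.11  0.97  1.56]
0 1 -0.022 0.02 [ 0.73  0.47 -0.64  1.83  0.34  0.95  1.38]
0 1 -0.022 0.08 [ 0.75  0.39 -0.67  1.79  0.28  1.05  1.43]
0 -1 -0.15 0.02 [ 0.43  0.18 -0.23  2.15  0.05  0.82 -1.53]
0 -1 -0.15 0.08 [ 0.46  0.09 -0.25  2.1   0.03  0.96 -1.5 ]
0 -1 -0.14 0.02 [ 0.42  0.2  -0.22  2.12  0.06  0.83 -1.53]
0 -1 -0.14 0.08 [ 0.45  0.11 -0.24  2.08  0.03  0.96 -1.51]
0 -1 -0.022 0.02 [ 0.33  0.39 -0.16  1.85  0.08  0.9  -1.56]
0 -1 -0.022 0.08 [ 0.35  0.32 -0.17  1.81  0.06  1.02 -1.55]
5 1 -0.15 0.02 [ 0.87  0.17 -0.67  2.19  0.15  0.73  1.54]
5 1 -0.15 0.08 [ 0.89  0.06 -0.67  2.14  0.04  0.87  1.64]
5 1 -0.14 0.02 [ 0.86  0.19 -0.67  2.17  0.17  0.74  1.52]
5 1 -0.14 0.08 [ 0.89  0.08 -0.68  2.12  0.06  0.87  1.62]
5 1 -0.022 0.02 [ 0.75  0.42 -0.65  1.91  0.33  0.83  1.38]
5 1 -0.022 0.08 [ 0.78  0.34 -0.67  1.86  0.25  0.94  1.44]
5 -1 -0.15 0.02 [ 0.47  0.
[... 1813 characters left out ...]
-0.64  2.32  0.01  0.51  1.67]
15 1 -0.15 0.08 [ 0.87 -0.07 -0.6   2.28 -0.12  0.67  1.79]
15 1 -0.14 0.02 [ 0.88  0.08 -0.65  2.3   0.05  0.51  1.64]
15 1 -0.14 0.08 [ 0.87 -0.04 -0.61  2.26 -0.09  0.67  1.76]
15 1 -0.022 0.02 [ 0.79  0.33 -0.65  2.05  0.32  0.59  1.39]
15 1 -0.022 0.08 [ 0.83  0.23 -0.67  2.01  0.2   0.7   1.49]
15 -1 -0.15 0.02 [ 0.57  0.04 -0.33  2.34 -0.03  0.51 -1.43]
15 -1 -0.15 0.08 [ 0.61 -0.07 -0.35  2.29 -0.09  0.67 -1.38]
15 -1 -0.14 0.02 [ 0.55  0.06 -0.32  2.32 -0.02  0.51 -1.45]
15 -1 -0.14 0.08 [ 0.59 -0.05 -0.34  2.27 -0.08  0.67 -1.4 ]
15 -1 -0.022 0.02 [ 0.38  0.26 -0.19  2.07  0.05  0.55 -1.54]
15 -1 -0.022 0.08 [ 0.43  0.18 -0.23  2.02  0.03  0.68 -1.52]
```

```bash
cat >> h.py <<'E'
mx=RM[:,0];my=RM[:,1];U=np.array([0,0,1.])
ta=np.radians(12);sa,ca=np.sin(ta),np.cos(ta);G=.056
qW=quat(-ca*U+sa*mx,-my)
def wt(cx,cy,cz): # tcp for wedge centre in mixer coords; grasp point 6mm above centre
    return list(M(cx-G,cy,cz+.006)+.019*(-ca*U+sa*mx))
E
python3 - <<'E'
from h import *
wy=np.radians(104);wx=np.array([np.cos(wy),np.sin(wy),0]);wyv=np.array([-wx[1],wx[0],0])
q=quat(-ca*U+sa*wx,-wyv); tp=np.array([.434,-.102,.026])-wx*G+.019*(-ca*U+sa*wx)
env.move_to(list(tp+[0,0,.12]),list(q))
env.movel(list(tp),None,.15)
env.grab(60);print(status.get_grip_width(),status.get_wrist_force().round(2),status.get_tcp_pos(),tp)
env.movel(list(tp+[0,0,.11]),None,.15)
print(status.get_grip_width(),status.get_wrist_force().round(2))
t=wt(-.15,.0555,.034);t[2]+=.09
env.move_to(t,list(qW))
for n in("top","scene"):
    p=imaging.get_image(n);save(p,n+"2.png",(150,90,340,280),3)
p=imaging.get_image("top");C=toM(cloud(p))
r=spotter.outline_of(p,"wedge_mid");
for x in r[:1]:
    k=C[x["region"]&(C[...,2]>.06)];print(x["conf"],np.percentile(k,[1,50,99],axis=0).round(3), cv2.minAreaRect((k[:,:2]*1000).astype(np.float32)))
print(status.get_time_s(),status.get_wrist_force().round(2))
E
```

```text
0.027320063815791915 [-1.45 -0.7   5.59] [ 0.44699478 -0.15271664  0.00786371] [ 0.44659196 -0.15250358  0.0074152 ]
0.027592578573547393 [-0.48 -0.6  -1.91]
0.71 [[-0.19   0.04   0.111]
 [-0.145  0.051  0.143]
 [-0.081  0.068  0.146]] ((-136.46481323242188, 54.60919189453125), (117.24801635742188, 29.19449806213379), 0.13647811114788055)
12.3167 [-0.74  1.07 -2.51]
```

View pics/scene2.png

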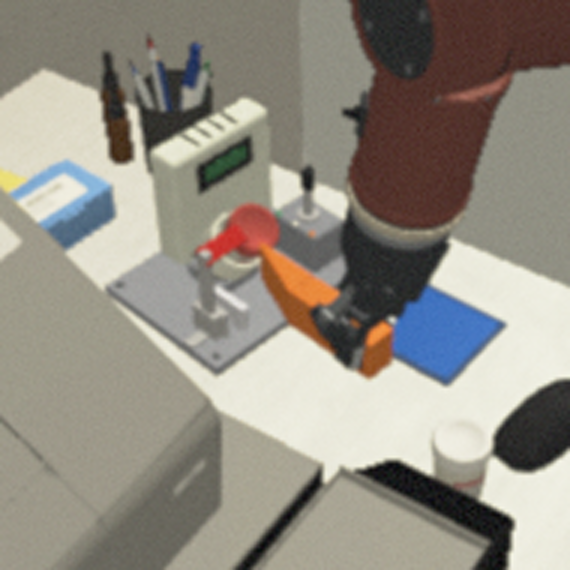

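View pics/top2.png

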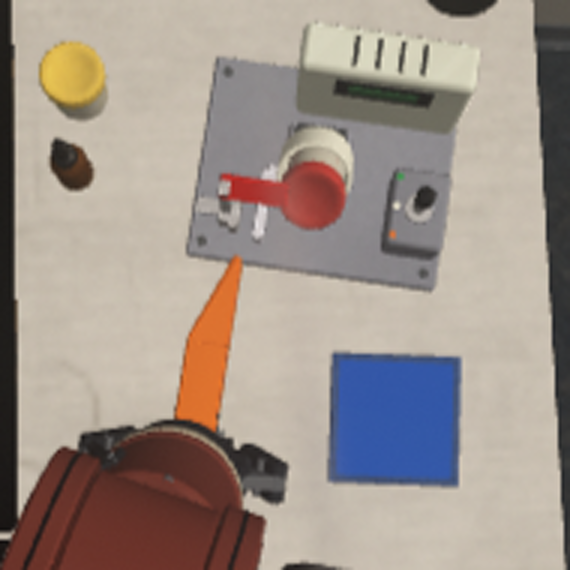

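```bash
python3 - <<'E'
from h import *
for n in("top","scene"):
    T=dict(np.load(n+"0.npz"));C=toM(cloud(T))
    for lo,hi in((.032,.041),(.0395,.048)):
        m=(C[...,2]>lo)&(C[...,2]<hi)&(C[...,0]>-.06)&(C[...,0]<.02)&(C[...,1]>.02)&(C[...,1]<.1)
        k=C[m];print(n,lo,len(k));
        if len(k)<80: print((k[np.argsort(k[:,1])]*1000).round(0).astype(int).tolist())
E
```

```text
top 0.032 78
[[-29, 31, 32], [-28, 31, 36], [5, 31, 37], [-25, 32, 35], [-39, 32, 34], [-23, 32, 37], [-37, 32, 38], [10, 32, 37], [-21, 32, 37], [-35, 32, 35], [-19, 33, 37], [-33, 33, 39], [-30, 33, 35], [-29, 33, 40], [4, 34, 39], [-42, 34, 35], [-26, 34, 38], [-40, 34, 38], [-23, 34, 36], [8, 34, 33], [-38, 34, 38], [-22, 34, 41], [10, 34, 35], [-35, 35, 37], [-19, 35, 35], [-33, 35, 38], [-31, 35, 39], [-29, 36, 38], [4, 36, 39], [-42, 36, 34], [-26, 36, 34], [-40, 36, 37], [-24, 36, 37], [7, 36, 35], [8, 37, 39], [-38, 37, 36], [-22, 37, 39], [-36, 37, 37], [-19, 37, 37], [-34, 37, 38], [-17, 37, 38], [-31, 38, 38], [-29, 38, 38], [3, 38, 39], [-27, 38, 39], [-41, 38, 41], [6, 38, 39], [-24, 39, 36], [-39, 39, 40], [8, 39, 38], [-22, 39, 37], [-33, 51, 37], [-27, 52, 41], [-24, 52, 38], [-22, 53, 40], [-36, 53, 41], [-37, 53, 33], [-20, 53, 39], [-18, 53, 40], [-32, 53, 40], [-25, 54, 40], [-23, 55, 40], [-38, 55, 35], [-20, 55, 40], [-18, 56, 40], [-23, 57, 39], [-35, 58, 40], [-34, 60, 34], [-33, 60, 40], [-31, 60, 40], [-28, 61, 39], [-34, 63, 32], [-30, 63, 37], [-29, 63, 4
[... 501 characters left out ...]
7, 42], [-35, 58, 40], [-33, 58, 45], [-31, 58, 43], [-28, 58, 42], [-33, 60, 40], [-31, 60, 40], [-33, 62, 41], [-29, 63, 40], [-29, 65, 42], [-24, 66, 40]]
scene 0.032 85
scene 0.0395 35
[[1, 22, 43], [0, 22, 47], [4, 22, 45], [6, 24, 45], [9, 25, 48], [9, 25, 44], [-20, 37, 41], [-27, 52, 40], [-32, 53, 41], [-26, 54, 41], [-30, 55, 41], [-28, 57, 41], [-26, 58, 48], [-34, 58, 42], [-38, 58, 40], [-27, 59, 42], [-9, 61, 42], [-29, 61, 41], [-16, 63, 44], [-25, 64, 43], [-9, 64, 40], [-13, 64, 40], [-21, 65, 41], [-30, 65, 48], [-30, 65, 44], [-26, 65, 41], [-23, 65, 47], [-19, 66, 45], [-31, 66, 42], [-19, 67, 42], [-28, 67, 40], [-25, 67, 42], [-17, 68, 40], [-33, 68, 40], [-20, 70, 41]]
```

```bash
python3 - <<'E'
from h import *
env.movel(wt(-.15,.0555,.0335),None,.15)
for cx in(-.10,-.085,-.06,-.04,-.022,-.018):
    env.movel(wt(cx,.0555,.0335),None,.1)
    f=status.get_wrist_force()@RM; print(cx,f.round(1),toM(status.get_tcp_pos()).round(4)-toM(wt(cx,.0555,.0335)).round(4),status.get_grip_width())
    if np.linalg.norm(f)>50: print("STOP");break
p=imaging.get_image("scene");save(p,"scene3.png",(190,90,340,240),4)
p=imaging.get_image("top");save(p,"top3.png",(190,90,340,240),4)
print(status.get_time_s())
E
```

```text
-0.1 [-0.1  0.1 -0.6] [-6.e-04  1.e-04 -1.e-04] 0.02726879327951646
-0.085 [ 0.1 -2.4 -1.3] [-0.0002 -0.0005  0.    ] 0.027480716336970676
-0.06 [ 1.7 -4.  -1.8] [-0.0004 -0.0005 -0.0002] 0.02730047068855444
-0.04 [ 3.  -5.8 -2.9] [ 0.0005 -0.0005  0.0004] 0.027376786354119175
-0.022 [ 2.1 -5.4 -2.4] [ 0.0006 -0.0005  0.0005] 0.027265423990421724
-0.018 [ 1.9 -5.3 -4.2] [-0.0003 -0.0007  0.0001] 0.026813626967377182
15.45
```

View pics/scene3.png

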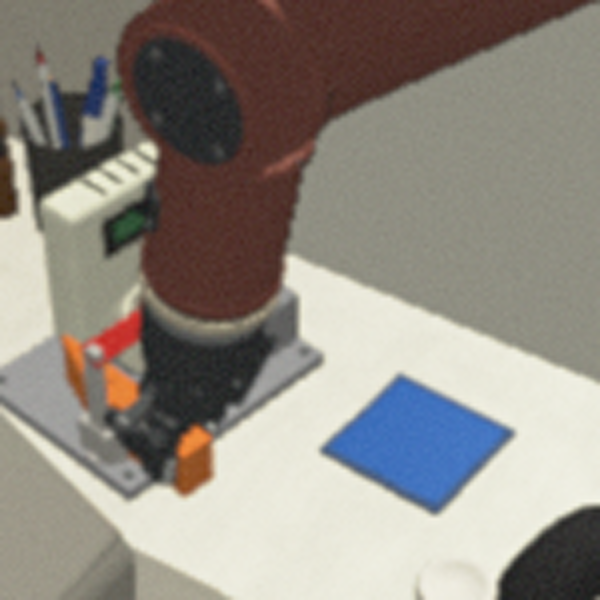

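View pics/top3.png

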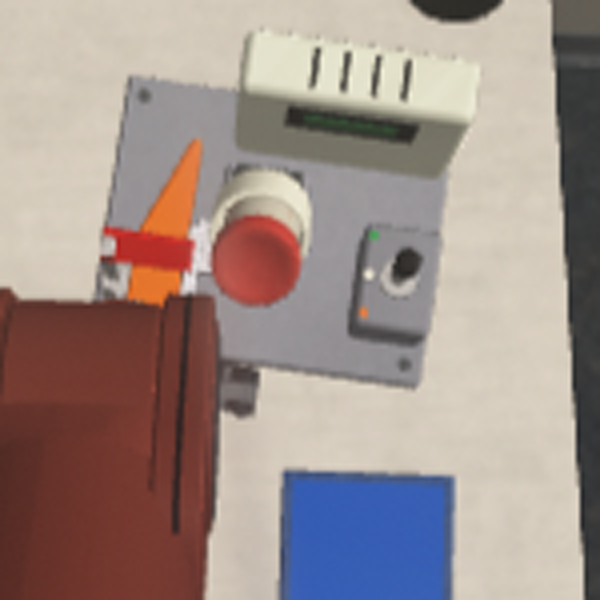

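```bash
python3 - <<'E'
from h import *
env.open_gripper();env.pause(.2);print(status.get_wrist_force().round(2))
t=np.array(wt(-.018,.0555,.0335))-.13*(-ca*U+sa*mx)-.03*mx
env.movel(list(t),None,.2);env.pause(.25)
p=imaging.get_image("scene");save(p,"scene4.png",(190,90,340,240),4)
p=imaging.get_image("top");save(p,"top4.png",(190,90,340,240),4)
C=toM(cloud(p))
m=(C[...,2]>.095)&(C[...,2]<.118)&(abs(C[...,0]+.02)<.02)&(C[...,1]>.02)&(C[...,1]<.1);k=C[m];print("bar",np.percentile(k,[2,98],axis=0).round(3))
for n in("wedge_mid","keeper_tip","pot_mid","cup_floor"):
    print(n,[(toM(w(p,x["point"])).round(4),round(x["conf"],2)) for x in spotter.mark_of(p,n)[:2]])
print(status.get_time_s())
E
```

```text
[ 0.08  0.04 -0.14]
bar [[-0.029  0.021  0.097]
 [-0.013  0.08   0.113]]
wedge_mid [(array([-0.0201,  0.0577,  0.0335]), 0.93)]
keeper_tip [(array([-0.0216,  0.0335,  0.1038]), 0.83)]
pot_mid [(array([-0.0016, -0.0001,  0.0723]), 0.71)]
cup_floor [(array([ 0.0164, -0.0003,  0.0467]), 0.96), (array([0.0565, 0.1902, 0.0007]), 0.7)]
17.65
```

View pics/top4.png

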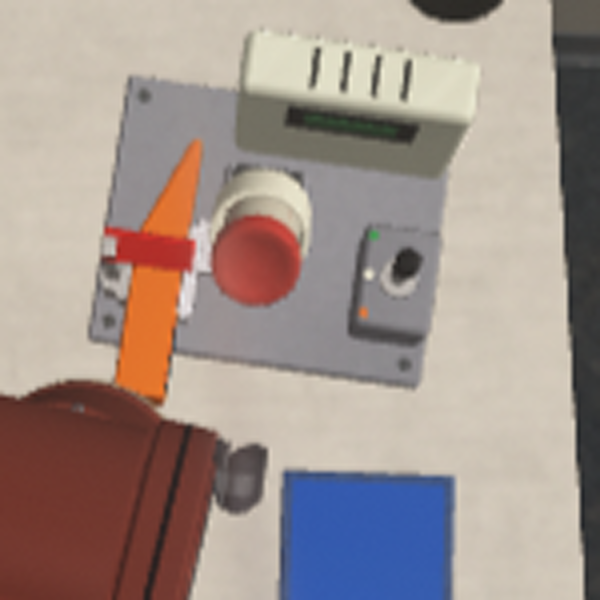

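View pics/scene4.png

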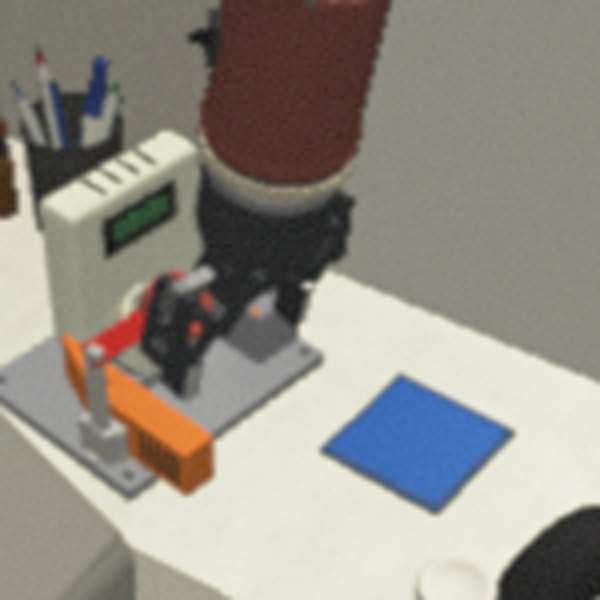

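```bash
python3 - <<'E'
from h import *
a=np.array([-.574,0,.819]);e=np.array([.819,0,.574]);cf=np.array([.0178,0,.0472])
for n in("top","scene"):
    T=dict(np.load(n+"0.npz"));C=toM(cloud(T))-cf
    im=T["image"].astype(int);red=(im[...,0]>120)&(im[...,1]<90)&(im[...,2]<90)
    A=C@a;E=C@e;m=red&(np.hypot(E,C[...,1])<.035)&(A>.045)&(A<.085)
    k=np.stack([A[m],E[m],C[...,1][m]],1);print(n,len(k),np.percentile(k,[3,50,97],axis=0).round(4).tolist())
    t=k[abs(k[:,0]-.065)<.004];print(len(t),np.percentile(t,[3,97],axis=0).round(4).tolist())
axw=RM@a;ew=RM@e;cw=M(*cf);q=quat(-axw,ew)
for d in(.14,.1,.07,.038):
    print(d,env.inverse_kinematics(list(cw+d*axw),list(q)))
E
```

```text
top 394 [[0.0567, -0.0193, -0.0213], [0.0649, 0.0016, 0.0028], [0.0736, 0.0225, 0.0312]]
296 [[0.0616, -0.0197, -0.0219], [0.068, 0.0216, 0.0165]]
scene 231 [[0.0598, -0.0233, -0.0197], [0.0649, -0.0027, 0.0027], [0.0736, 0.0166, 0.0317]]
172 [[0.0614, -0.0235, -0.0195], [0.0682, 0.0169, 0.018]]
0.14 [ 0.70874682 -0.03086174 -0.32669611  2.17787719 -0.37684618  0.42227475
  0.54802458]
0.1 [ 0.88651502  0.07862937 -0.53632966  2.15561114 -0.28673411  0.33371671
  0.47611139]
0.07 [ 1.01680607  0.17811557 -0.70103169  2.1341849  -0.05804702  0.27266787
  0.27919302]
0.038 [ 1.02089958  0.27497321 -0.73646038  2.11225199  0.2347638   0.22745873
  0.01678717]
```

Lid top fits at A = 0.065, so the pot's axis and centre agree to about 1 mm. Next is the pot grasp.

```bash
cat >> h.py <<'E'
pa=np.array([-.574,0,.819]);pe=np.array([.819,0,.574]);pcf=np.array([.0178,0,.0472])
axw=RM@pa;ew=RM@pe;cw=M(*pcf);qP=quat(-axw,ew)
E
python3 - <<'E'
from h import *
env.movel(list(M(-.12,0,.2)),None,.2)
env.move_to(list(cw+.14*axw),list(qP))
p=imaging.get_image("scene");save(p,"scene5.png",(190,90,340,240),4)
env.movel(list(cw+.038*axw),None,.1)
print(status.get_wrist_force().round(2))
p=imaging.get_image("scene");save(p,"scene6.png",(190,90,340,240),4)
env.grab(30)
print(status.get_grip_width(),(status.get_wrist_force()@RM).round(2),status.get_time_s())
E
```

```text
[-0.46  0.55  0.08]
0.04714610867828222 [-6.31 -0.34  6.66] 21.5583
```

View pics/scene6.png

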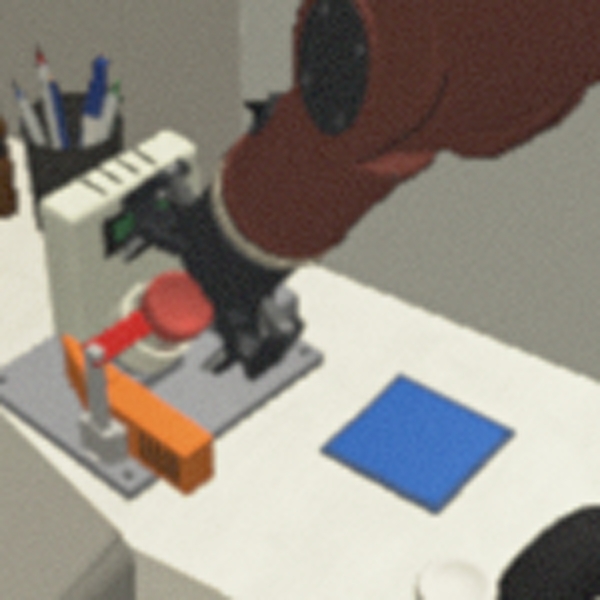

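```bash
python3 - <<'E'
from h import *
env.movel(list(cw+.05*axw),None,.04)
print(status.get_grip_width(),(status.get_wrist_force()@RM).round(2))
env.movel(list(cw+.10*axw),None,.08)
print(status.get_grip_width(),(status.get_wrist_force()@RM).round(2))
env.movel(list(cw+.10*axw+[-.03,0,.05]),None,.1);env.pause(.1)
for n in("top","scene"):
    p=imaging.get_image(n);save(p,n+"7.png",(150,90,340,280),3)
print(status.get_time_s(),status.get_grip_width())
E
```

```text
0.04656674799769132 [-0.79 -0.32 -0.36]
0.04681335066260903 [ 0.27 -0.31 -0.7 ]
23.7167 0.04707858278937524
```

View pics/scene7.png

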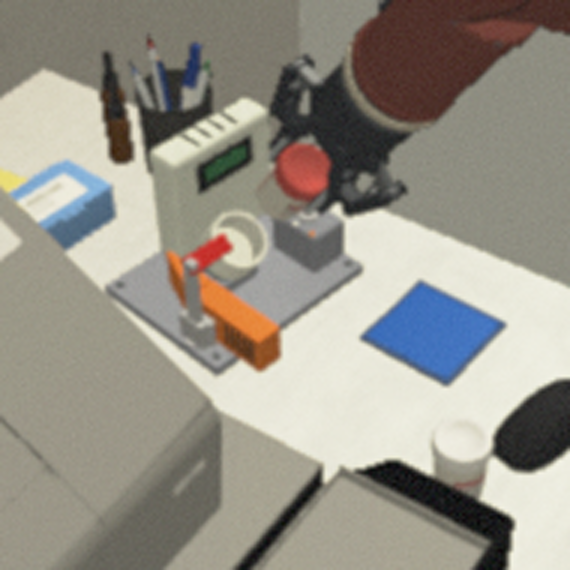

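View pics/top7.png

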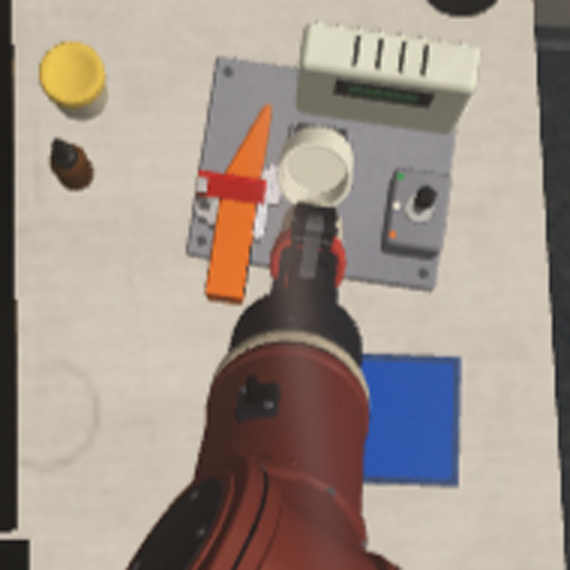

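```bash
python3 - <<'E'
from h import *
q=quat(-U,mx);m=[.453,-.291]
env.move_to(m+[.16],list(q))
env.movel(m+[.075],None,.12);env.pause(.2)
f0=status.get_wrist_force()
p=imaging.get_image("scene");save(p,"scene8.png",(230,110,400,260),4)
p2=imaging.get_image("top");save(p2,"top8.png",(190,90,340,300),3)
for P in(p,p2):
    C=cloud(P);im=P["image"].astype(int)
    red=(im[...,0]>110)&(im[...,1]<80)&(im[...,2]<80)&(np.hypot(C[...,0]-.453,C[...,1]+.291)<.06)&(C[...,2]>.06)
    if red.sum(): print(red.sum(),np.percentile(C[red],[2,50,98],axis=0).round(3).tolist())
print(f0.round(2),status.get_tcp_pos(),status.get_time_s(),status.get_grip_width())
E
```

```text
196 [[0.411, -0.307, 0.09], [0.431, -0.274, 0.392], [0.475, -0.237, 0.508]]
1934 [[0.396, -0.32, 0.479], [0.445, -0.287, 0.501], [0.489, -0.24, 0.529]]
[-1.03 -0.96 -0.85] [ 0.45326698 -0.29115297  0.07548762] 25.575 0.047111549704406445
```

View pics/scene8.png

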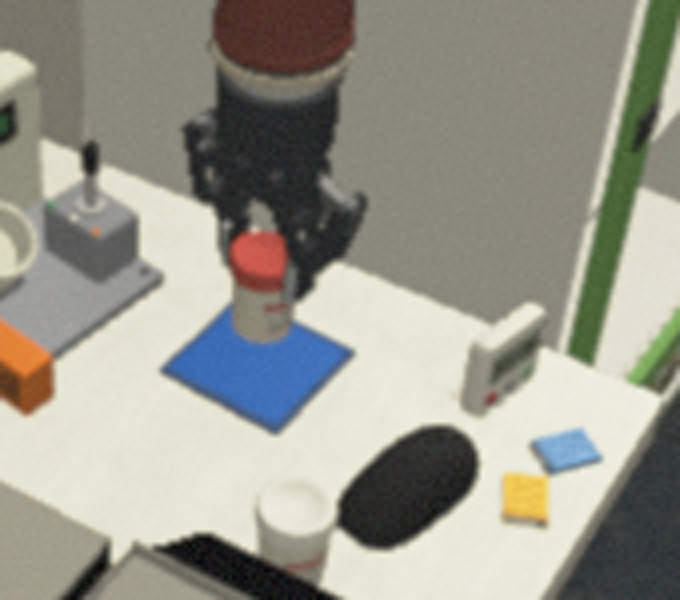

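```bash
python3 - <<'E'
from h import *
m=[.453,-.291]
env.movel(m+[.049],None,.06);env.pause(.1);f0=status.get_wrist_force()[2]
z=.049
while z>.036:
    z-=.001;env.movel(m+[z],None,.02);f=status.get_wrist_force()[2]-f0;print(round(z,3),round(f,2))
    if f>2.0: break
env.open_gripper();env.pause(.2)
env.movel(m+[.14],None,.08)
env.move_to([.40,-.40,.25],list(quat(-U,mx)));env.pause(.3)
for n in("scene","top"):
    p=imaging.get_image(n);save(p,n+"9.png",(150,90,390,270),3);C=cloud(p);im=p["image"].astype(int)
    red=(im[...,0]>110)&(im[...,1]<90)&(im[...,2]<90)&(np.hypot(C[...,0]-.453,C[...,1]+.291)<.06)&(C[...,2]>.05)&(C[...,2]<.1)
    t=red&(C[...,2]>.063)
    if t.sum()>5: print(n,t.sum(),np.percentile(C[t],[3,50,97],axis=0).round(3).tolist())
    for k in("pot_mid","mat_top","wedge_mid","keeper_tip"):
        print(k,[(w(p,x["point"]).round(4),toM(w(p,x["point"])).round(4),round(x["conf"],2)) for x in spotter.mark_of(p,k)[:2]])
print(status.get_time_s(),status.get_wrist_force())
E
```

```text
0.048 -0.77
0.047 -0.87
0.046 -0.02
0.045 -0.37
0.044 -0.45
0.043 5.42
scene 143 [[0.429, -0.307, 0.064], [0.449, -0.287, 0.068], [0.468, -0.267, 0.071]]
pot_mid [(array([ 0.4524, -0.289 ,  0.0372]), array([-0.1618, -0.088 ,  0.0372]), 0.6)]
mat_top [(array([ 0.4556, -0.2866,  0.0039]), array([-0.159 , -0.0853,  0.0039]), 0.65), (array([ 6.215e-01, -2.230e-01, -4.000e-04]), array([-0.0027, -0.0005, -0.0004]), 0.25)]
wedge_mid [(array([ 0.6126, -0.1699,  0.0295]), array([-0.0185,  0.0509,  0.0295]), 0.58)]
keeper_tip [(array([ 0.6067, -0.1865,  0.1035]), array([-0.0221,  0.0337,  0.1035]), 0.53)]
top 363 [[0.434, -0.312, 0.066], [0.454, -0.292, 0.069], [0.473, -0.271, 0.073]]
pot_mid [(array([ 0.4516, -0.2955,  0.0373]), array([-0.1617, -0.0946,  0.0373]), 0.62)]
mat_top [(array([ 0.452 , -0.2923,  0.0028]), array([-0.1617, -0.0914,  0.0028]), 0.96)]
wedge_mid [(array([ 0.6145, -0.1657,  0.0311]), array([-0.0172,  0.0554,  0.0311]), 0.66)]
keeper_tip [(array([ 0.605 , -0.1875,  0.1024]), array([-0.0237,  0.0325,  0.1024]), 0.68), (array([ 0.4534, -0.2906,  0.    ]), array([-0.1606, -0.0895,  0.    ]), 0.66)]
31.2833 [ 0.2080617  -0.21341852 -1.11601499]
```

View pics/scene9.png

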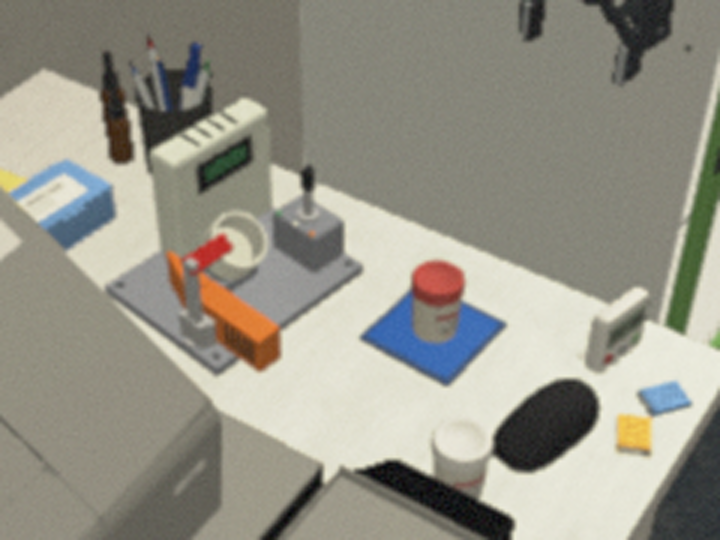

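View pics/top9.png

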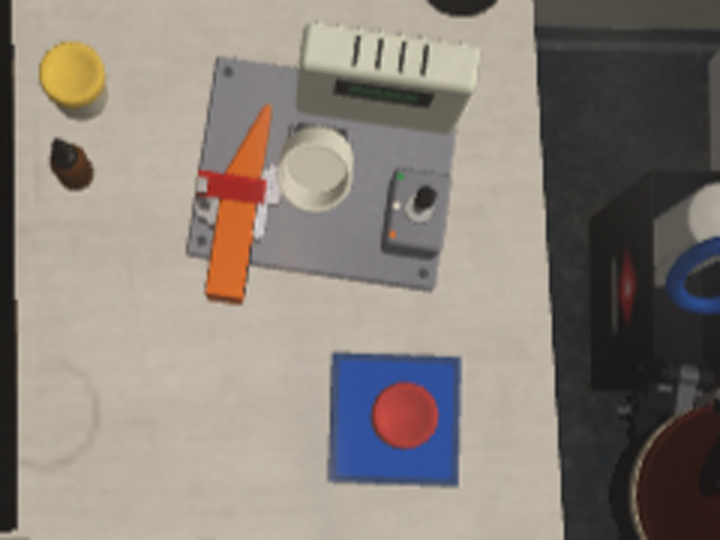

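```bash
python3 -c "
from h import *
print(env.sign_off(),status.get_time_s())"
```

```text
the job is handed in; nothing more can be done
the job is handed in; nothing more can be done
```

The job is done and handed in after about 31 s of the 69 s allowed; `sign_off` gave no verdict.

- **Toggle:** I squeezed it upright over its pivot. Depth readings in the scene picture put the lever's x constant to about 2 mm over its height, and it still looked upright in the last pictures.
- **Wedge:** I slid it in gripped and then let go. Its centre is about 3 mm past the nominal seat, inside the allowed range. The keeper stayed open on the wedge alone, with its tip at about y = 33 mm in the mixer frame against about 17 mm when shut.
- **Pot:** I drew it out along the cup's axis and lowered it in 1 mm steps, with about 5 N at contact. It stands upright, within about 5 mm of the mat's centre; the detections differ from one another by about that much.
- **Bystanders and robot:** In the final pictures the bystanders in view look unmoved, and the gripper is clear of everything. I judged the bystanders by eye and did not measure them again.
- **Disagreements:** The last wedge height readings were about 30 mm, against 32 mm if it sits flat on the base plate. The grip width on the lid read 47 mm, against a nominal 49 mm. Nothing slipped, and no check failed.

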